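# Set and clamp the length stop on a jeweller's cutting gauge

### The job

On the tube-cutting gauge with the red knob, slide the stop along its rail until it is level with the yellow marker, then turn the red knob clockwise (seen from above) all the way home, so that its bar lies along the rail and the stop is clamped. Then let go. Leave the yellow marker where it is, and do not touch the blue-knobbed gauge.

Things in the scene. Friction and masses are not known exactly. Their poses are not given: they have to be found in the camera images.
- red_grip (a point): On the axis of the red knob, at grip height, 85 mm above the bench; turns with it: x along the bar (pinch along y), z up. Bar 46 long, 14 thick, 60 to 94 mm above the bench, on a 40 mm disc at 52 to 60. It sits centred on the stop, a dark steel carriage 52 x 45 mm, top at 51. Free, the stop slides by the knob at 2 to 3 N and stays where left; slide and clamp in one grasp.
- red_knob (a joint): Red knob angle, rad. 0: bar straight across the rail, free. Grows clockwise seen from above to a hard stop at 1.571, bar along the rail. Starts at 0.2 to 0.5, bites the rail from about 1.1, clamped beyond 1.3. Takes about 0.1 N m and stays where it is left.
- marker_top (a point): Top centre of the yellow marker, a stiff tab 22 (across) x 8 (along the rail) x 10 mm, top 22.5 mm above the bench, 39.5 mm to the +x side of the rail's centre line. Its y axis is the rail's direction, z up. The stop starts 25 to 135 mm on its -y side and slides towards +y (within its travel) until the knob's axis has y = 0 here.
- blue_gauge: The other gauge, blue knob, already clamped. Origin: centre of its underside, on the bench. Wooden base 90 x 290 x 12 mm, aluminium rail along its y axis (30 mm wide, top at 28 mm), saw guide 42 mm high at the -y end, end stop 34 mm high at +y; knob top at 94 mm, within 80 mm of the middle. The red gauge is the same.

How it is judged:
On the way:
1. the stop is level with the marker (within 15 mm) while the knob is still free (y of red_grip in the frame of marker_top between -0.015 and 0.015 m and value of joint red_knob below 0.9 rad), for 0.1 s.
At the end, for the whole second after the job is handed in: The red knob's axis is within 10 mm of the yellow marker along the rail, the red knob is turned past 1.3 rad (its hard stop is 1.571), and the marker is within 6 mm of where it was (y of red_grip in the frame of marker_top between -0.01 and 0.01 m and value of joint red_knob above 1.3 rad and distance of marker_top from where it was at the start of the episode below 0.006 m); the robot touches nothing.
It fails at once if the blue gauge is touched (over 2 N) (contact force between any of the arm, the fingers and blue_gauge above 2 N).
It fails at once if the yellow marker is shifted by more than 6 mm (distance of marker_top from where it was at the start of the episode above 0.006 m).
It also fails if it takes over 38 s, if anything falls off the work surface, if the arm or the gripper's body presses on something with over 40 N, if the wrist force passes 120 N, or if a joint passes its speed limit or range.

### The arm

A 6-joint arm with a two-finger parallel gripper is mounted at the origin on the work surface. World frame = base frame: x ahead of the robot, y to its left, z up, the work surface at z = 0. Lengths are in m, angles in rad, forces in N, time in s.
With the tool pointing down it reaches from about 0.375 to 0.975 m from the base axis. Payload 3.8 kg.
Tool frame: the origin (TCP) lies midway between the tips of the shut fingers; the grasp point (between the pads) lies 19 mm behind it; z points along the fingers, y is the line along which they close (so a half turn about z gives the same grasp; the last joint's range is limited). The gripper opens to 85 mm and grips with 20 to 120 N. Pads are 22 mm wide; open, the fingers measure 114 mm over their backs; the gripper's body (76 mm by 85 mm) begins 54 mm behind the grasp point. The pads swing forward as they close: fully open they stand 13 mm farther back than shut.
Start: joints at [1.28, 0.264, 1.604, -0, 1.274, -0.037], TCP at [0.169, 0.653, 0.231] pointing down, gripper open.
Joint ranges: [-2.63, 2.63], [-0.94, 2.18], [0.31, 2.57], [-1.31, 4.45], [0, 2.66], [-2.55, 2.55]. Speed limits (rad/s): [2.57, 2.57, 3.14, 3.14, 3.14, 3.14].

### API

Orientations are given as a 3x3 rotation matrix whose columns are the frame's x, y, z axes.
In Python, from rig import arm gives the robot as it stands.
- The arm moves only by the tool send_rows, never from a script. Its arguments are lists of equal length, an entry for each row: "hand": the closure, from -1 (fully open) to 1 (shut), so that 0 is half open; "travel": the shift along the tool's x, y, z in mm, a list of three; "twist": the turn, a rotation vector about the tool's x, y, z in rad, a list of three. In form: {"hand": [hand, ...], "travel": [[dx, dy, dz], ...], "twist": [[rx, ry, rz], ...]}. A call has 1 to 12 rows; each row shifts and turns the commanded pose from where the row before left it, along the tool's axes as they then stand; what a row does not reach is not made up. A row lasts 1/8 s, in which the tool goes at most 62.5 mm and 10.7 degrees, less where a joint would pass 70% of its speed; a pose out of reach is approached as far as the arm can. A call is refused whole if a number of a shift passes 62.5 or a number of a turn 0.188, either way. A call with a gripper value outside its range is refused whole. The fingers move at their own pace and stop on an object; "newtons" is the grip in N (left out, the last holds). Time passes only in rows, so rows that do not move let the fingers close. It gives the time, the measured TCP pose, the force, the opening and the grip force at its end, in the units of the state.
- arm.sense(): the state, without advancing time (a new reading comes with each control period).
- arm.capture(name): name is "scene" or "top" or "wrist"; returns a dict with "image" (384x512x3 uint8, red, green, blue), "mtx" (3x3 intrinsics, pixels), "cam_to_world" (4x4, takes a point from camera to world coordinates). Camera axes: x right, y up, looking along -z (the intrinsics and any distortion apply to the point x, -y, -z); pixel columns grow to the right and rows downward; lengths in m; the calibration is good to about 2 mm. A picture is of the moment at which its call begins. There is no depth.
- arm.close_job(): hands the job in; it is judged then, once.
The state is a dict: "time_s": time; "q": joint angles; "qvel": joint speeds; "effort": joint torques, N m; "tool_pos": TCP position; "eef_rot": TCP orientation; "force": force on the tool from outside, world axes, zero at the start; "moment": the same for the moment, N m; "width": finger opening in m; "finger_force": force on a finger pad.
Only numpy, scipy, OpenCV 4.12 (cv2) and the standard library are available. Lean on these libraries where they do the work, as an engineer would, in place of code of your own. Each camera call takes 0.05 s, during which the arm holds its last target. There are 200 camera calls.

## Working session

There is one attempt and no reset: what is moved stays moved. The work goes in short steps, Python scripts to look and compute and a tool call to move; the robot and the scene stay as the last step left them, time stands still between calls to the robot, and variables do not carry over. Pictures are saved under pics/ and viewed, at most 10 in all, crops included, and the job is handed in when it is done.

Besides the shell and the picture viewer there is one more tool, called after "Call:" by a JSON object that holds its "name" and its "arguments". send_rows: Moves the arm, as the interface text tells. Its arguments: {"type":"object","properties":{"hand":{"type":"array"},"travel":{"type":"array"},"twist":{"type":"array"},"newtons":{"type":"number"}},"required":["hand","travel","twist"]}

```bash
mkdir -p pics; cat > h.py <<'E'
import numpy as np,cv2
from rig import arm
def cap(n,save=None):
    c=arm.capture(n); im=np.ascontiguousarray(c["image"])
    if save: cv2.imwrite("pics/"+save,im[:,:,::-1])
    return im,np.array(c["mtx"]),np.array(c["cam_to_world"])
def ray(px,K,T,z):
    u,v=px; d=np.linalg.inv(K)@[u,v,1]; d=T[:3,:3]@[d[0],-d[1],-d[2]]; o=T[:3,3]
    return o+d*(z-o[2])/d[2]
def mask(im,lo,hi):
    return cv2.inRange(cv2.cvtColor(im,cv2.COLOR_RGB2HSV),np.array(lo),np.array(hi))
E
python3 - <<'E'
from h import *
for n in("top","scene"):
    im,K,T=cap(n,n+"0.png"); print(n,K.tolist(),T.round(3).tolist())
    for c,m in dict(red=mask(im,(0,130,60),(8,255,255))|mask(im,(172,130,60),(180,255,255)),yel=mask(im,(22,120,100),(35,255,255)),blue=mask(im,(100,130,60),(130,255,255))).items():
        k,l,s,ce=cv2.connectedComponentsWithStats(m)
        for i in range(1,k):
            if s[i,4]>15: print(c,s[i],ce[i].round(1),[ray(ce[i],K,T,z).round(3).tolist() for z in (.0225,.094)])
a=np.vstack([cv2.imread("pics/top0.png")]);b=cv2.imread("pics/scene0.png")
print({k:np.round(v,3) for k,v in arm.sense().items()})
E
```

```text
top [[444.5427699404404, 0.0, 258.74786223349145], [0.0, 444.5427699404404, 190.51973932031956], [0.0, 0.0, 1.0]] [[-0.02, 0.993, -0.116, 0.448], [-1.0, -0.02, 0.0, -0.014], [-0.002, 0.116, 0.993, 1.068], [0.0, 0.0, 0.0, 1.0]]
red [332 188  18  22 261] [340.9 199. ] [[0.546, -0.208, 0.022], [0.539, -0.195, 0.094]]
yel [228  33   9  92 410] [232.5  77.6] [[0.849, 0.044, 0.022], [0.821, 0.04, 0.094]]
yel [478 109   9  40 165] [481.4 128.8] [[0.708, -0.553, 0.022], [0.691, -0.516, 0.094]]
yel [318 183   5   9  35] [319.8 187.1] [[0.575, -0.159, 0.022], [0.566, -0.149, 0.094]]
blue [154 174  21  10 125] [165.1 179.4] [[0.601, 0.208, 0.022], [0.591, 0.192, 0.094]]
blue [159 185  16   7  66] [166.6 187.7] [[0.581, 0.204, 0.022], [0.572, 0.189, 0.094]]
scene [[438.75119400985096, 0.0, 259.7577622498075], [0.0, 438.75119400985096, 199.1873981062435], [0.0, 0.0, 1.0]] [[0.683, -0.441, 0.583, 1.026], [0.731, 0.408, -0.547, -0.463], [0.004, 0.8, 0.601, 0.577], [0.0, 0.0, 0.0, 1.0]]
red [350  26  16  35 119] [357.4  43.5] [[-0.006, 1.039, 0.022], [0.127, 0.845, 0.094]]
red [164 231  24  36 496] 
[... 366 characters left out ...]
 166. ] [[0.527, 0.276, 0.022], [0.591, 0.181, 0.094]]
blue [344 175  11   8  51] [349.7 179.2] [[0.57, 0.242, 0.022], [0.629, 0.151, 0.094]]
{'time_s': np.float64(0.1), 'q': array([ 1.28 ,  0.265,  1.605, -0.   ,  1.274, -0.037]), 'qvel': array([-0.001, -0.001, -0.004,  0.   , -0.003, -0.   ]), 'effort': array([ 0.0000e+00, -5.1670e+01, -3.6859e+01, -0.0000e+00,  6.0000e-03,
       -0.0000e+00]), 'tool_pos': array([0.169, 0.653, 0.23 ]), 'eef_rot': array([[-0.968,  0.251, -0.001],
       [ 0.251,  0.968, -0.002],
       [ 0.   , -0.002, -1.   ]]), 'force': array([ 0.469,  0.627, -0.546]), 'moment': array([ 0.014, -0.016, -0.064]), 'finger_force': np.float64(0.0), 'width': np.float64(0.085)}
```

View pics/top0.png

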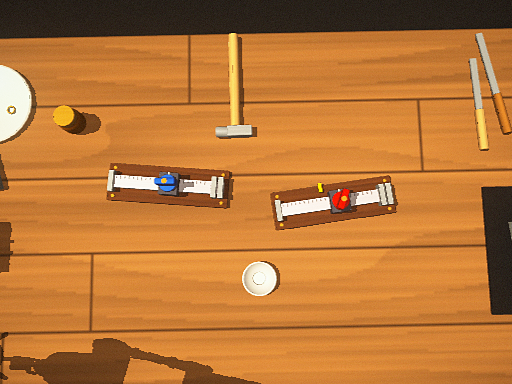

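View pics/scene0.png

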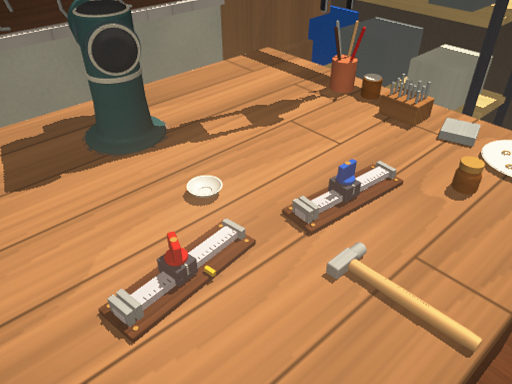

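The top view shows the red gauge on the right, with its knob at about px (341,199) and the yellow marker at (320,187). The blue gauge is on the left at (165,180). The scene view agrees: both place the marker at (0.575,-0.159). The rail's +y is roughly world +y, so the stop has about 40 mm to go. I'll move over it and look from near.

Call:
{"name": "send_rows", "arguments": {"hand": [-1,-1,-1,-1,-1,-1,-1,-1], "travel": [[-35,-44,0],[-35,-44,0],[-35,-44,0],[-35,-44,0],[-35,-44,0],[-35,-44,0],[-35,-44,0],[-35,-44,0]], "twist": [[0,0,0],[0,0,0],[0,0,0],[0,0,0],[0,0,0],[0,0,0],[0,0,0],[0,0,0]]}}

```text
time_s: 1.1
tool_pos: [0.3523, 0.2405, 0.231]
eef_rot: [[-0.968, 0.251, 0.0], [0.251, 0.968, -0.0], [-0.0, -0.0, -1.0]]
force: [0.5, 0.5, -0.0]
width: 0.0858
finger_force: 0.0
```

Call:
{"name": "send_rows", "arguments": {"hand": [-1,-1,-1,-1,-1,-1,-1,-1,-1], "travel": [[-35,-44,0],[-35,-44,0],[-35,-44,0],[-35,-44,0],[-35,-44,0],[-35,-44,0],[-35,-44,0],[-30,-40,0],[0,0,0]], "twist": [[0,0,0],[0,0,0],[0,0,0],[0,0,0],[0,0,0],[0,0,0],[0,0,0],[0,0,0],[0,0,0]]}}

```text
time_s: 2.22
tool_pos: [0.5314, -0.1665, 0.2305]
eef_rot: [[-0.967, 0.255, -0.001], [0.255, 0.967, -0.0], [0.001, -0.001, -1.0]]
force: [-0.7, -0.4, -0.9]
width: 0.0856
finger_force: 0.0
```

```bash
cat > look.py <<'E'
import sys
from h import *
s=arm.sense(); print(s["time_s"],s["tool_pos"].round(4),s["eef_rot"].round(3).tolist(),s["q"].round(2),s["width"])
im,K,T=cap("wrist",sys.argv[1]); print(T.round(3).tolist())
for c,m,z in (("red",mask(im,(0,130,60),(8,255,255))|mask(im,(172,130,60),(180,255,255)),.094),("yel",mask(im,(22,120,100),(35,255,255)),.0225)):
    for k in cv2.findContours(m,cv2.RETR_EXTERNAL,cv2.CHAIN_APPROX_NONE)[0]:
        if cv2.contourArea(k)<60: continue
        P=np.array([ray(p,K,T,z)[:2] for p in k[:,0].astype(float)])*1000
        (c0,wh,a)=cv2.minAreaRect(P.astype(np.float32)); print(c,cv2.boundingRect(k),np.round(c0,1),np.round(wh,1),round(a,1))
E
python3 look.py w1.png
```

```text
2.225 [ 0.5314 -0.1665  0.2305] [[-0.967, 0.255, -0.001], [0.255, 0.967, -0.0], [0.001, -0.001, -1.0]] [-0.35  0.04  1.86 -0.    1.24 -1.66] 0.08558464882424899
[[0.255, -0.913, -0.318, 0.449], [0.967, 0.24, 0.085, -0.145], [-0.002, -0.329, 0.944, 0.375], [0.0, 0.0, 0.0, 1.0]]
red (206, 163, 39, 53) [ 536.2 -195. ] [35.5 51.2] 88.1
yel (264, 182, 13, 19) [ 573.7 -158.8] [24.2  8.8] 7.0
```

View pics/w1.png

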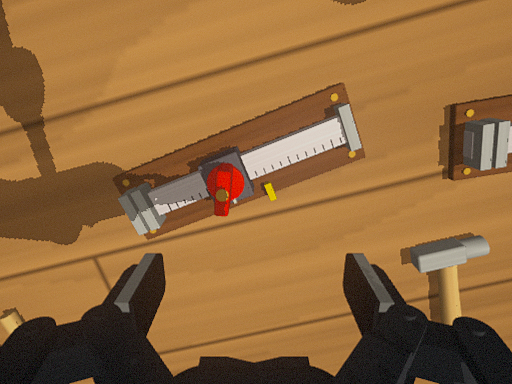

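The wrist view shows the red knob on the dark stop at about px (223,190). The marker is at (270,191), with a footprint of 24x9 mm at 7° as expected. I'll enlarge the knob to get the bar's angle.

```bash
python3 - <<'E'
import cv2
b=cv2.imread("pics/w1.png")[140:230,170:290]; cv2.imwrite("pics/w1c.png",cv2.resize(b,None,fx=6,fy=6,interpolation=cv2.INTER_CUBIC))
E
```

```text
(no output)
```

View pics/w1c.png

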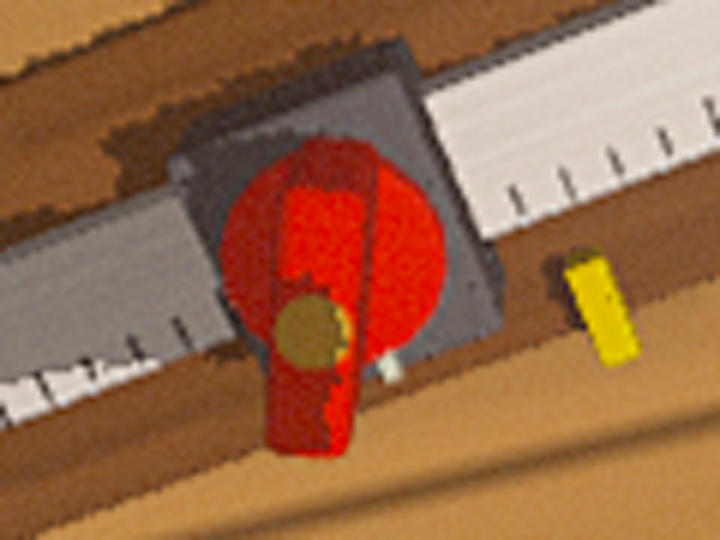

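In the crop the bar's top face runs from (327,187) to (309,453). The gold cap on the knob's axis is at (312,330).

```bash
python3 - <<'E'
from h import *
im,K,T=cap("wrist")
f=lambda x,y:ray((170+x/6-.4,140+y/6-.4),K,T,.094)[:2]
a,b,c=f(327,187),f(309,453),f(312,330); d=b-a
print("ends",a,b,"len",np.linalg.norm(d),"mid",(a+b)/2,"cap",c,"yaw",np.arctan2(d[1],d[0]))
m=np.array([.5742,-.159]);X=np.array([np.cos(.122),np.sin(.122)]);Y=np.array([-X[1],X[0]])
k=(a+b)/2; print("knob in marker",(k-m)@X*1e3,(k-m)@Y*1e3)
E
```

```text
ends [ 0.5176263  -0.19021808] [ 0.55954936 -0.20562444] len 0.04466429154768058 mid [ 0.53858783 -0.19792126] cap [ 0.53944103 -0.19912433] yaw -0.3521713848852615
knob in marker -40.08409492662784 -34.29805026907426
```

Call:
{"name": "send_rows", "arguments": {"hand": [-1,-1,-1,-1,-1,-1,-1,-1], "travel": [[-15,-28.5,0],[0,0,0],[0,0,40],[0,0,40],[0,0,35],[0,0,30],[0,0,18],[0,0,0]], "twist": [[0,0,0],[0,0,0.094],[0,0,0],[0,0,0],[0,0,0],[0,0,0],[0,0,0],[0,0,0]]}}

```text
time_s: 3.32
tool_pos: [0.537, -0.1934, 0.067]
eef_rot: [[-0.941, 0.34, -0.003], [0.34, 0.941, 0.001], [0.003, 0.0, -1.0]]
force: [-0.7, 0.4, 0.4]
width: 0.0855
finger_force: 0.0
```

```bash
python3 look.py w2.png
```

```text
3.325 [ 0.537  -0.1934  0.067 ] [[-0.941, 0.34, -0.003], [0.34, 0.941, 0.001], [0.003, 0.0, -1.0]] [-0.39  0.23  1.98  0.    0.94 -1.61] 0.08553723633748257
[[0.34, -0.889, -0.307, 0.457], [0.941, 0.321, 0.111, -0.165], [-0.001, -0.327, 0.945, 0.211], [0.0, 0.0, 0.0, 1.0]]
red (208, 218, 74, 118) [ 532.1 -199.5] [30.5 59.6] 57.6
yel (310, 231, 24, 34) [ 572.6 -158.8] [26.8  8.1] 7.6
yel (427, 66, 14, 13) [486.9 -68.9] [6.3 6.3] 31.3
```

View pics/w2.png

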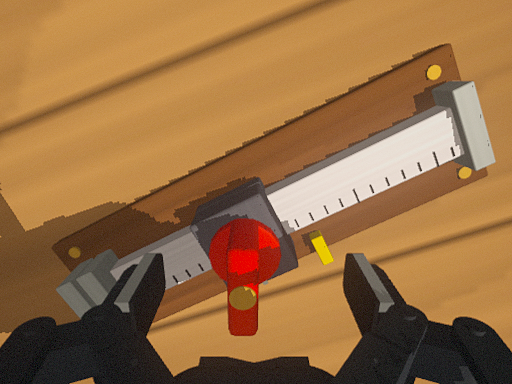

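The fingers straddle the bar, which lies parallel to the pads. The cap is at px (242,298), 3-4 mm off the finger midline, which matches the numbers. I'll correct that and close.

Call:
{"name": "send_rows", "arguments": {"hand": [-1,-1,0,1,1,1,1,1,1,1], "travel": [[-3.3,-3.8,0],[0,0,0],[0,0,0],[0,0,0],[0,0,0],[0,0,0],[0,0,0],[0,0,0],[0,0,0],[0,0,0]], "twist": [[0,0,0],[0,0,0],[0,0,0],[0,0,0],[0,0,0],[0,0,0],[0,0,0],[0,0,0],[0,0,0],[0,0,0]], "newtons": 50}}

```text
time_s: 4.62
tool_pos: [0.54, -0.1997, 0.0684]
eef_rot: [[-0.94, 0.341, -0.0], [0.341, 0.94, -0.0], [0.0, -0.0, -1.0]]
force: [-1.8, -0.5, 2.9]
width: 0.0131
finger_force: 51.2
```

```bash
python3 look.py w3.png; python3 - <<'E'
from h import *
s=arm.sense();print(s["width"],s["finger_force"],s["force"],s["moment"])
E
```

```text
4.625 [ 0.54   -0.1997  0.0684] [[-0.94, 0.341, -0.0], [0.341, 0.94, -0.0], [0.0, -0.0, -1.0]] [-0.4   0.23  1.97 -0.    0.94 -1.62] 0.013124859398979467
[[0.341, -0.888, -0.309, 0.46], [0.94, 0.321, 0.113, -0.171], [-0.001, -0.329, 0.944, 0.212], [0.0, 0.0, 0.0, 1.0]]
red (217, 208, 74, 117) [ 532.1 -200.5] [30.5 58.4] 57.4
yel (318, 223, 23, 35) [ 572.8 -158.7] [26.4  7.9] 7.4
yel (436, 56, 13, 14) [487.1 -69.1] [6.4 6.8] 42.3
0.01274342461212559 51.19281828403473 [-2.00066855 -0.54212621  3.90169396] [-0.02210063  0.36027244 -0.09049259]
```

View pics/w3.png

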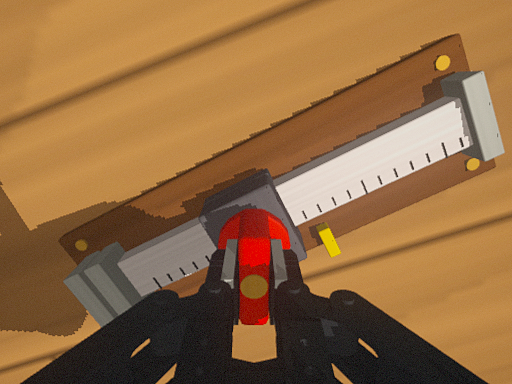

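The bar is gripped between the pads: width is 13 mm, 51 N, cap at (253,287). Next I'll compute the slide from this view.

```bash
python3 - <<'E'
from h import *
im,K,T=cap("wrist"); R=lambda p,z:ray(p,K,T,z)[:2]
a,b=R((60,238),.012),R((458,35),.012);d=b-a;print("base len",np.linalg.norm(d),"yaw",np.arctan2(-d[0],d[1]))
Y=d/np.linalg.norm(d);X=np.array([Y[1],-Y[0]])
m=np.array([.5742,-.159]);p=arm.sense()["tool_pos"][:2]
E=arm.sense()["eef_rot"]
for n,k in (("cap",R((253.5,287),.096)),("tcp",p)):
    print(n,k,(k-m)@X*1e3,(k-m)@Y*1e3)
mk=R((329,240),.0225); print("marker",mk)
print("rail dir in tool",E[:2,:2].T@Y, E[:2,:2].T@X)
E
```

```text
base len 0.28622018894478574 yaw 0.1253279421357571
cap [ 0.54021647 -0.20051323] -38.906146839316 -36.93968860334816
tcp [ 0.53995389 -0.19960386] -39.05299640982725 -36.004620601333485
marker [ 0.57295326 -0.15838192]
rail dir in tool [0.4556493  0.89015937] [-0.89015932  0.45564929]
```

Call:
{"name": "send_rows", "arguments": {"hand": [1,1,1,1,1,1,1,1,1], "travel": [[2.8,5.4,0],[2.8,5.4,0],[2.8,5.4,0],[2.8,5.4,0],[2.7,5.4,0],[2.7,5.4,0],[0,0,0],[0,0,0],[0,0,0]], "twist": [[0,0,0],[0,0,0],[0,0,0],[0,0,0],[0,0,0],[0,0,0],[0,0,0],[0,0,0],[0,0,0]]}}

```text
time_s: 5.85
tool_pos: [0.5352, -0.1624, 0.0683]
eef_rot: [[-0.94, 0.341, -0.001], [0.341, 0.94, 0.001], [0.001, 0.001, -1.0]]
force: [-4.8, 0.1, 6.8]
width: 0.013
finger_force: 51.6
```

```bash
python3 look.py w4.png; python3 - <<'E'
from h import *
s=arm.sense();print(s["width"],s["finger_force"],s["force"],s["moment"])
E
```

```text
5.85 [ 0.5352 -0.1624  0.0683] [[-0.94, 0.341, -0.001], [0.341, 0.94, 0.001], [0.001, 0.001, -1.0]] [-0.34  0.2   2.    0.    0.94 -1.56] 0.012982623149282307
[[0.341, -0.888, -0.309, 0.455], [0.94, 0.322, 0.112, -0.134], [0.0, -0.328, 0.945, 0.213], [0.0, 0.0, 0.0, 1.0]]
red (217, 208, 74, 117) [ 527.3 -163.3] [30.5 58.2] 57.4
yel (375, 87, 13, 13) [486.6 -67.2] [6.8 6. ] 29.6
0.013133899700162868 51.64321303367615 [-4.29376132 -0.22058941  5.76249915] [ 0.01306862  0.79940046 -0.04128856]
```

View pics/w4.png

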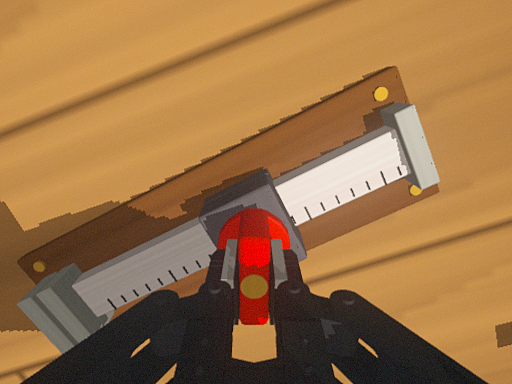

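The stop and knob moved with the grasp and now sit about 0.6 mm from level with the marker, which is hidden behind the finger. Now I'll turn the knob about 1.12 rad clockwise.

Call:
{"name": "send_rows", "arguments": {"hand": [1,1,1,1,1,1,1,1,1,1,1,1], "travel": [[0,0,0],[0,0,0],[0,0,0],[0,0,0],[0,0,0],[0,0,0],[0,0,0],[0,0,0],[0,0,0],[0,0,0],[0,0,0],[0,0,0]], "twist": [[0,0,0.11],[0,0,0.11],[0,0,0.11],[0,0,0.11],[0,0,0.11],[0,0,0.11],[0,0,0.11],[0,0,0.11],[0,0,0.11],[0,0,0.11],[0,0,0.02],[0,0,0]]}}

```text
time_s: 7.4
tool_pos: [0.5355, -0.1622, 0.0684]
eef_rot: [[-0.105, 0.995, -0.0], [0.995, 0.105, 0.001], [0.001, -0.0, -1.0]]
force: [-2.6, 1.4, 5.6]
width: 0.013
finger_force: 51.9
```

```bash
python3 look.py w5.png; python3 - <<'E'
from h import *
s=arm.sense();print(s["width"],s["finger_force"],s["force"],s["moment"]);y=s["eef_rot"][:,1];print("tool y yaw",np.arctan2(y[1],y[0]))
E
```

```text
7.4 [ 0.5355 -0.1622  0.0684] [[-0.105, 0.995, -0.0], [0.995, 0.105, 0.001], [0.001, -0.0, -1.0]] [-0.34  0.21  2.    0.    0.94 -0.44] 0.013007785122450146
[[0.995, -0.099, -0.035, 0.526], [0.105, 0.939, 0.327, -0.078], [0.001, -0.328, 0.945, 0.213], [0.0, 0.0, 0.0, 1.0]]
red (218, 208, 73, 117) [ 537.2 -155.6] [30.2 58.4] 19.1
yel (299, 207, 33, 17) [ 575.2 -157.3] [20.9 11.4] 6.0
0.013242345969720456 51.906691789627075 [-3.12620394  1.16514807  5.42214456] [0.18886033 0.57610391 0.57899974]
tool y yaw 0.10484237123967133
```

View pics/w5.png

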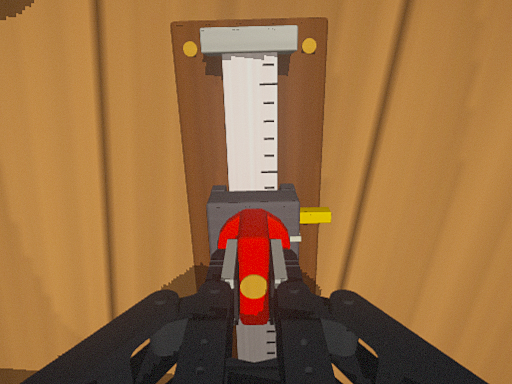

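The bar lies along the rail at the hard stop (moment rose to 0.58 N m). The marker is at px (315,215), the stop's white index at (295,238) and the cap at (254,287). I'll check the alignment numerically before letting go.

```bash
python3 - <<'E'
from h import *
im,K,T=cap("wrist"); R=lambda p,z:ray(p,K,T,z)[:2]
a=.125;X=np.array([np.cos(a),np.sin(a)]);Y=np.array([-X[1],X[0]])
L=lambda p:np.round([p@X*1e3,p@Y*1e3],1)
print("tcp",L(arm.sense()["tool_pos"][:2]),"cap",L(R((254,287),.096)))
print("marker top face",L(R((315.5,213.5),.0225)))
for z in(.02,.03,.04,.05): print("index",z,L(R((295,238.5),z)))
m=mask(im,(22,120,100),(35,255,255))[195:235,290:340]
for r in range(40):
    if m[r].any(): print(195+r,np.where(m[r])[0].min()+290,np.where(m[r])[0].max()+290,im[195+r,315])
E
```

```text
tcp [ 511.1 -227.7] cap [ 510.8 -228.9]
marker top face [ 551.1 -226.7]
index 0.02 [ 538.5 -246.1]
index 0.03 [ 537.1 -240.7]
index 0.04 [ 535.8 -235.4]
index 0.05 [ 534.4 -230.1]
207 301 327 [158 120   0]
208 300 328 [170 136   0]
209 300 328 [172 138   0]
210 300 329 [171 137   0]
211 300 329 [161 131   0]
212 300 330 [215 184   0]
213 300 330 [225 198   0]
214 300 330 [222 192   0]
215 300 330 [223 193   0]
216 300 330 [221 190   0]
217 300 330 [224 191   0]
218 300 330 [226 193   0]
219 300 330 [221 188   0]
220 300 330 [223 190   0]
221 300 330 [227 193   0]
222 299 330 [218 186   0]
223 300 317 [164 122   0]
```

The knob axis is within about 1 mm of the marker along the rail, so I'll release and withdraw upward.

Call:
{"name": "send_rows", "arguments": {"hand": [-1,-1,-1,-1,-1,-1,-1,-1,-1,-1,-1], "travel": [[0,0,0],[0,0,0],[0,0,0],[0,0,0],[0,0,0],[0,0,-20],[0,0,-40],[0,0,-40],[0,0,-40],[0,0,0],[0,0,0]], "twist": [[0,0,0],[0,0,0],[0,0,0],[0,0,0],[0,0,0],[0,0,0],[0,0,0],[0,0,0],[0,0,0],[0,0,0],[0,0,0]]}}

```text
time_s: 8.88
tool_pos: [0.5352, -0.1634, 0.2078]
eef_rot: [[-0.103, 0.995, -0.0], [0.995, 0.103, 0.0], [0.0, -0.0, -1.0]]
force: [-0.1, 0.7, -0.6]
width: 0.0856
finger_force: 0.0
```

```bash
python3 look.py w6.png
```

```text
8.875 [ 0.5352 -0.1634  0.2078] [[-0.103, 0.995, -0.0], [0.995, 0.103, 0.0], [0.0, -0.0, -1.0]] [-0.34  0.06  1.88  0.    1.2  -0.44] 0.08557211039730575
[[0.995, -0.097, -0.034, 0.526], [0.103, 0.939, 0.328, -0.079], [0.0, -0.329, 0.944, 0.352], [0.0, 0.0, 0.0, 1.0]]
red (234, 150, 41, 58) [ 534.6 -159.5] [34.1 51. ] 5.9
yel (281, 158, 21, 9) [ 574.4 -158.2] [21.7  8.8] 5.9
```

View pics/w6.png

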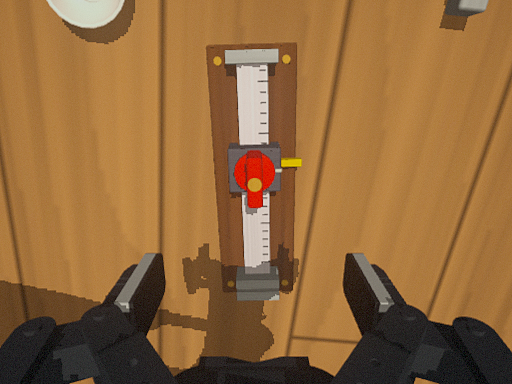

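The bar lies along the rail with the cap at px (254,185), level with the marker at (291,162) once height is allowed for. The gripper is clear and the marker hasn't moved.

```bash
python3 -c "
from rig import arm
print(arm.close_job())"
```

```text
the job is handed in; nothing more can be done
None
```

The stop is level with the yellow marker (within about 1 mm by my measurement), the red knob is turned home against its hard stop, the gripper is clear, and the job was handed in at about 9 s; no verdict was returned.

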